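# Shut and bolt the press cover of a board test fixture

### The job

Push the hinged cover of the board test fixture fully shut with the fingertips, then bolt it: hold the spring catch plate down with one fingertip and, while it is held down, push the bolt's knob with the other finger until the bolt is fully home over the cover. Then let go, so that the catch springs back up behind the bolt and locks it. Do not force the bolt, do not pick anything up, and leave the two boards, the cup, the screwdriver and the multimeter where they are.

Things in the scene. Friction and masses are not known exactly. Their poses are not given: they have to be found in the camera images.
- fixture: Board test fixture, a grey box 248 mm deep (x), 180 mm wide (y), fixed to the bench; place and yaw vary. Origin: on the bench under the middle of the shut cover's front edge; x points from the front deck back to the hinge, y left, z up. Offsets in these texts are in this frame, mm. Front deck x -118 to 0, top z 40. Behind it (x 0 to 130) the well with the board on test, under the cover.
- cover (a joint): Cover: aluminium frame with a clear pane, 119 mm deep, 176 wide, 8 thick, hinged along y at the back (x 124, z 50). 0 = shut, its top level at z 54; positive = front edge raised (rad); starts 0.35 to 0.75. A stiff hinge keeps it where it is left; about 1 N pressed down on its front half moves it. Only the bolt locks it, lying over the middle of its front rail when home.
- cover_front (a point): Middle of the cover's front rail, on its upper face (13 mm behind its front edge, 111 mm from the hinge line). The rail is 26 mm deep and 176 mm wide.
- bolt (a joint): Steel bolt on the middle of the deck (y 0), in a fixed barrel (x -36 to -8, y -15 to 15, top z 75). 0 = drawn back to the front (starts there, within 1 mm), 0.026 = fully home over the cover's rail (m). Slides along +x of the fixture with 2 N of friction, stops at both ends. With the catch up it moves no more than about 2 mm from either end.
- bolt_knob (a point): Centre of the top of the bolt's upright round black knob: x -70 drawn, x -44 home, y 0, z 98. Knob z 68 to 98, 15 mm across at the top, 11 to 12 mm below; under it a steel collar 12 mm (x) by 16 mm (y), z 50 to 68, moves with it. In front of the knob (x -118 to -76 when drawn) the deck, z 40, is clear for a finger.
- catch (a joint): Spring safety catch, left of the bolt: steel plate with a ribbed thumb plate and a tooth that reaches under the bolt into its collar's way. 0 = up, 0.009 = fully down (m); 3 N starts it, 6.6 N holds it fully down. The collar passes over the tooth when it is pressed 5 mm or more. Let go, it springs up: ahead of the collar when the bolt is drawn, behind it when home.
- catch_pad (a point): Centre of the flat upper face of the ribbed thumb plate: x -78.5, y 43, z 54.5 when up. The plate is 67 mm along x (x -112 to -45) and 42 mm along y (y 22 to 64), so a finger on it can travel along with the bolt and still hold it down. The tooth spans x -62 to -52, y -10 to 22, at the same height.
- board_on_test: Small green board, 32 x 50 x 15 mm, lying loose in the fixture's well under the cover between locating posts; stays there.
- next_board: Second small green board, 32 x 50 x 15 mm, lying loose on the deck to the right of the bolt; leave alone.
- pin_cup: Small clear plastic cup, 55 mm wide, 43 mm high, loose on the bench to the right of the fixture; leave alone.
- multimeter: Hand multimeter, 150 x 76 x 34 mm, loose on the bench further right; leave alone.
- screwdriver: Small screwdriver, 155 mm long, 20 mm thick, loose on the bench to the right of the fixture, pointing away; leave alone.

How it is judged (in metres and radians):
On the way, in this order (a step that is already met when the one before it is completed fails the run):
1. the cover is fully shut, the bolt still drawn (value of joint cover below 0.03 rad and value of joint bolt below 0.005 m), for 0.1 s.
2. with the bolt past half way, a finger holds the catch down and a finger pushes the bolt (value of joint catch above 0.0045 m and contact force between the fingers and catch above 0.5 N and contact force between the fingers and bolt above 0.3 N and value of joint bolt above 0.013 m), for 0.02 s.
At the end, for the whole second after the job is handed in: The cover is shut (within 0.03 rad), the bolt is home (at least 23.5 of 26 mm), the catch is up again behind it (within 1.5 mm) and the board is still in the well (value of joint cover below 0.03 rad and value of joint bolt above 0.0235 m and value of joint catch below 0.0015 m and distance of board_on_test from where it was at the start of the episode below 0.008 m); the robot touches nothing.
It fails at once if the bolt or the catch is forced with more than 60 N (contact force between the fingers and bolt above 60 N or contact force between the fingers and catch above 60 N).
It fails at once if a board is lifted or shoved out of its place (distance of board_on_test from where it was at the start of the episode above 0.01 m or distance of next_board from where it was at the start of the episode above 0.015 m).
It fails at once if the cup, the multimeter or the screwdriver is lifted or shoved more than 15 mm (distance of any of pin_cup, multimeter, screwdriver from where it was at the start of the episode above 0.015 m).
It also fails if it takes over 40 s, if anything falls off the work surface, if the arm or the gripper's body presses on something with over 40 N, if the wrist force passes 120 N, or if a joint passes its speed limit or range.

### The arm

A 7-joint arm with a two-finger parallel gripper is mounted at the origin on a cart in front of the work surface, level with it; the furniture and walls round the work are solid. World frame = base frame: x ahead of the robot, y to its left, z up, the work surface at z = 0. Lengths are in mm, angles in degrees, forces in N, time in s.
With the tool pointing down it reaches from about 350 to 900 mm from the base axis. Payload 7.2 kg.
Tool frame: the origin (TCP) lies midway between the tips of the shut fingers; the grasp point (between the pads) lies 19 mm behind it (hold_point_z is the distance from the TCP to the grasp point, in mm); z points along the fingers, y is the line along which they close (so a half turn about z gives the same grasp; the last joint's range is limited). The gripper opens to 88 mm and grips with 3 to 60 N. Pads are 20 mm wide; open, the fingers measure 115 mm over their backs; the gripper's body (75 mm by 178 mm) begins 61 mm behind the grasp point.
Start: joints at [-75.355, 23.554, -0.728, 91.456, 0.321, 64.991, -4.71], TCP at [198.867, 592.521, 222.653] pointing down, gripper open.
Joint ranges: [-169.25, 169.25], [-16.82, 113.86], [-84.01, 82.57], [7.8, 145.47], [-59.2, 239.2], [7.22, 106.19], [-163.78, 163.78]. Speed limits (degrees/s): [136.94, 136.94, 172.46, 172.46, 180, 180, 180].

### API

Orientations are given as a 3x3 rotation matrix whose columns are the frame's x, y, z axes.
In Python, from plant import read_state, camera, job_done, hold_point_z gives the robot as it stands.
- The arm moves only by the tool play_rows, never from a script. Its argument "deltas" is a list of rows, each an object with "turn": the turn, a rotation vector about the tool's x, y, z normalised to -1 to 1, where 1 is pi rad, a list of three; "offset": the shift along the tool's x, y, z normalised to -1 to 1, where 1 is 12 cm, a list of three; "jaw": the finger opening in mm, from 0 to 87.8. A call has 1 to 12 rows; each row shifts and turns the commanded pose from where the row before left it, along the tool's axes as they then stand; what a row does not reach is not made up. A row lasts 1/12 s, in which the tool goes at most 41.7 mm and 7.16 degrees, less where a joint would pass 70% of its speed; a pose out of reach is approached as far as the arm can. A call with a number of a shift or a turn outside -1 to 1 is refused whole. A call with a gripper value outside its range is refused whole. The fingers move at their own pace and stop on an object; "squeeze" is the grip in N (left out, the last holds). Time passes only in rows, so rows that do not move let the fingers close. It gives the time, the measured TCP pose, the force, the opening and the grip force at its end, in the units of the state.
- read_state(): the state, without advancing time (a new reading comes with each control period).
- camera(name): name is "scene" or "top"; returns a dict with "image" (384x512x3 uint8, red, green, blue), "depth" (384x512 float32, mm along the optical axis (not along the pixel's ray), 0 where there is no reading), "mtx" (3x3 intrinsics, pixels), "world_to_cam" (4x4, takes a point from world to camera coordinates). Camera axes: x right, y down, z forward; pixel columns grow to the right and rows downward; lengths in mm; the calibration is good to about 2 mm. A picture is of the moment at which its call begins.
- job_done(): hands the job in; it is judged then, once.
The state is a dict: "time": time; "qpos": joint angles; "dq": joint speeds; "effort": joint torques, N m; "ee_pos": TCP position; "ee_rot": TCP orientation; "contact_force": force on the tool from outside, world axes, zero at the start; "wrist_torque": the same for the moment, N m; "opening": opening from 0.0 (shut) to 1.0 (fully open); "finger_force": force on a finger pad.
Only numpy, scipy, OpenCV 4.12 (cv2) and the standard library are available. Lean on these libraries where they do the work, as an engineer would, in place of code of your own. Each camera call takes 0.05 s, during which the arm holds its last target. There are 200 camera calls.

## Working session

There is one attempt and no reset: what is moved stays moved. The work goes in short steps, Python scripts to look and compute and a tool call to move; the robot and the scene stay as the last step left them, time stands still between calls to the robot, and variables do not carry over. Pictures are saved under pics/ and viewed, at most 10 in all, crops included, and the job is handed in when it is done.

Besides the shell and the picture viewer there is one more tool, called after "Request:" as name(argument=value, ...) on one line, values as JSON. play_rows: Moves the arm, as the interface text tells. Its arguments: {"type":"object","properties":{"deltas":{"type":"array","items":{"type":"object","properties":{"turn":{"type":"array","items":{"type":"number","minimum":-1,"maximum":1}},"offset":{"type":"array","items":{"type":"number","minimum":-1,"maximum":1}},"jaw":{"type":"number"}}}},"squeeze":{"type":"number"}},"required":["deltas"]}

```bash
mkdir -p pics; cat > h.py <<'E'
import numpy as np, cv2
from plant import read_state, camera, job_done, hold_point_z
def cloud(c):
    d=c["depth"];K=c["mtx"];v,u=np.indices(d.shape)
    P=np.stack([(u-K[0,2])/K[0,0]*d,(v-K[1,2])/K[1,1]*d,d],-1)
    T=np.linalg.inv(c["world_to_cam"]);W=P@T[:3,:3].T+T[:3,3];W[d<=0]=np.nan
    return W
def save(n,c,s=1):
    cv2.imwrite("pics/"+n,cv2.resize(c["image"][:,:,::-1],None,fx=s,fy=s))
E
python3 - <<'E'
from h import *
for n in("scene","top"):
    c=camera(n);save(n+"0.png",c,1.5);np.savez(n+"0.npz",**c)
    print(n,np.linalg.inv(c["world_to_cam"]).round(2).tolist(),c["mtx"].tolist())
s=read_state();print(s["ee_pos"],np.round(s["ee_rot"],3).tolist(),s["time"],s["contact_force"],s["opening"])
E
```

```text
scene [[0.6, -0.46, 0.66, -59.32], [-0.8, -0.32, 0.51, -555.37], [-0.02, -0.83, -0.56, 610.74], [0.0, 0.0, 0.0, 1.0]] [[436.5270669278386, 0.0, 257.4794380063275], [0.0, 436.5270669278386, 190.7730825471195], [0.0, 0.0, 1.0]]
top [[0.01, -0.99, 0.13, 451.63], [-1.0, -0.0, 0.03, -83.48], [-0.03, -0.13, -0.99, 996.95], [0.0, 0.0, 0.0, 1.0]] [[412.3367938548903, 0.0, 264.9530408006488], [0.0, 412.3367938548903, 197.4449489442287], [0.0, 0.0, 1.0]]
[198.75492109 592.06369817 221.89156433] [[-0.948, 0.318, -0.0], [0.318, 0.948, -0.001], [-0.0, -0.001, -1.0]] 0.1 [-0.59208854  0.08892289 -0.13710949] 0.9979836969474807
```

View pics/scene0.png

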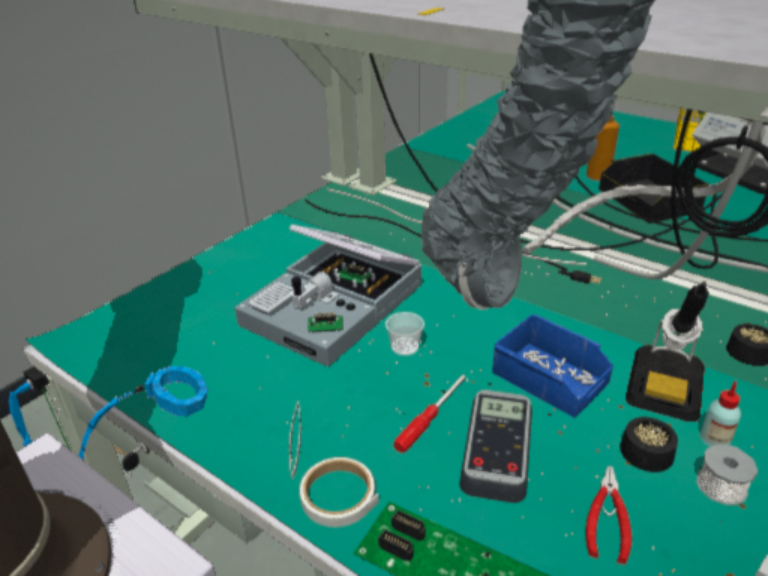

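View pics/top0.png

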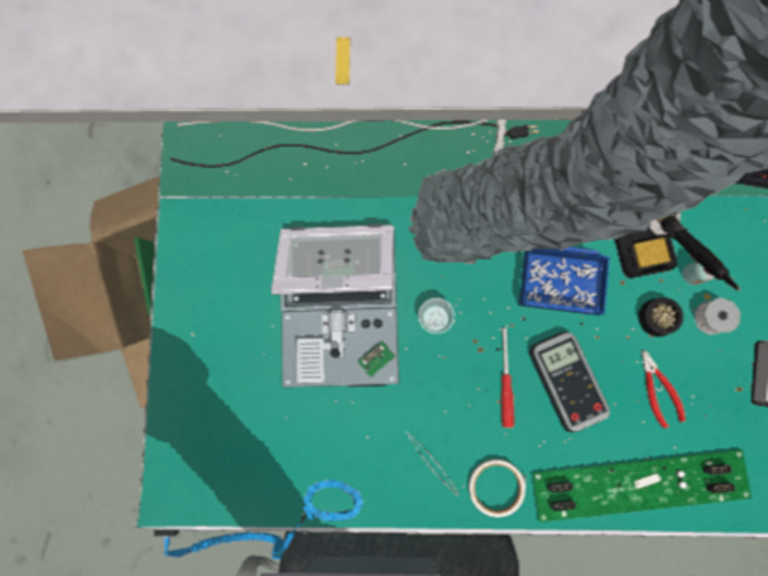

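The top view shows the fixture at about x 280–400, y 225–385 px (1.5x scale). The cover is raised, the knob is near (336,352) and the ribbed catch plate near (310,360). A grey jacketed arm or hose hangs in at the upper right, with its end near (430,230).

```bash
python3 - <<'E'
from h import *
C={n:dict(np.load(n+"0.npz")) for n in("scene","top")}
W={n:cloud(C[n]) for n in C}
w=W["top"]
img=C["top"]["image"];
# deck points z 34..46 ; region
reg=(w[...,0]>350)&(w[...,0]<800)&(w[...,1]<150)&(w[...,1]>-80)
for lo,hi in((-5,8),(34,46),(85,105)):
    m=reg&(w[...,2]>lo)&(w[...,2]<hi);p=w[m];print(lo,m.sum(),np.nanmedian(p,0).round(1),np.nanmin(p,0).round(1),np.nanmax(p,0).round(1))
m=(reg&(w[...,2]>34)&(w[...,2]<46)).astype(np.uint8)
m=cv2.morphologyEx(m,cv2.MORPH_CLOSE,np.ones((5,5)))
cs,_=cv2.findContours(m,0,2);c=max(cs,key=cv2.contourArea);
pts=w[(m>0)&(abs(w[...,2]-40)<6)][:,:2].astype(np.float32)
print("rect",cv2.minAreaRect(pts),cv2.boxPoints(cv2.minAreaRect(pts)).round(0).tolist())
for n in C:
    w=W[n];I=C[n]["image"].astype(int)
    reg=(w[...,0]>350)&(w[...,0]<700)&(w[...,1]<150)&(w[...,1]>-80)
    k=reg&(w[...,2]>80)&(w[...,2]<105)&(I.max(-1)<70)
    v,u=np.nonzero(k);print(n,"knob",k.sum(),w[k].mean(0).round(1) if k.sum() else 0,w[k].max(0) if k.sum() else 0,u.mean(),v.mean())
    t=w[...,2]; h=(t>110)&(w[...,0]>300)&(w[...,0]<900)&(w[...,1]<300)&(w[...,1]>-350)
    p=w[h]
    for a in range(120,620,60):
        q=p[(p[:,2]>a)&(p[:,2]<a+60)]
        if len(q)>10:print(n,"high",a,len(q),np.percentile(q,2,axis=0).round(),np.percentile(q,98,axis=0).round())
t=C["top"]["image"][140:270,170:300];cv2.imwrite("pics/crop.png",cv2.resize(t[:,:,::-1],None,fx=4.6,fy=4.6,interpolation=cv2.INTER_CUBIC))
E
```

```text
-5 8846 [5.29e+02 2.28e+01 4.00e-01] [350. -80.  -5.] [799.9 150.    7.4]
34 3145 [514.1  15.7  39. ] [442.  -54.7  34. ] [691.6 132.9  46. ]
85 980 [615.2  36.3  94.6] [484.3 -46.8  85. ] [637.5 127.8 105. ]
rect ((567.0386962890625, 38.267860412597656), (247.57606506347656, 180.2726593017578), 2.106996774673462) [[440.0, 124.0], [447.0, -56.0], [694.0, -47.0], [687.0, 133.0]]
scene knob 45 [489.6  30.3  90.7] [497.43389702  37.35949409  98.76655762] 197.46666666666667 188.22222222222223
scene high 120 1350 [ 615. -243.  121.] [894.  82. 179.]
scene high 180 1828 [ 612. -259.  182.] [841. 104. 239.]
scene high 240 2093 [ 607. -293.  241.] [890. 264. 299.]
scene high 300 3246 [ 599. -327.  302.] [840. 264. 360.]
scene high 360 9742 [ 594. -344.  361.] [871. 264. 417.]
scene high 420 3185 [ 594. -344.  421.] [ 659. -230.  479.]
scene high 480 227 [ 593. -348.  480.] [ 634. -268.  485.]
top knob 21 [491.1  33.7  95. ] [495.03242065  38.30375951  97.6322285 ] 222.95238095238096 234.8095238095238
top high 120 305 [ 614. -157.  122.] [736. -75. 179.]
top high 180 1706 [ 613. -184.  183.] [728. -88. 238.]
top high 240 1569 [ 608. -219.  242.] [ 725. -131.  299.]
top high 300 1568 [ 598. -249.  301.] [ 715. -169.  359.]
top high 360 33217 [ 613. -294.  378.] [833. 287. 417.]
top high 420 1755 [ 595. -297.  422.] [ 700. -215.  479.]
top high 480 3117 [ 594. -311.  481.] [ 683. -226.  539.]
top high 540 3739 [ 599. -323.  542.] [ 700. -234.  596.]
top high 600 4370 [ 600. -301.  604.] [ 684. -240.  659.]
```

View pics/crop.png

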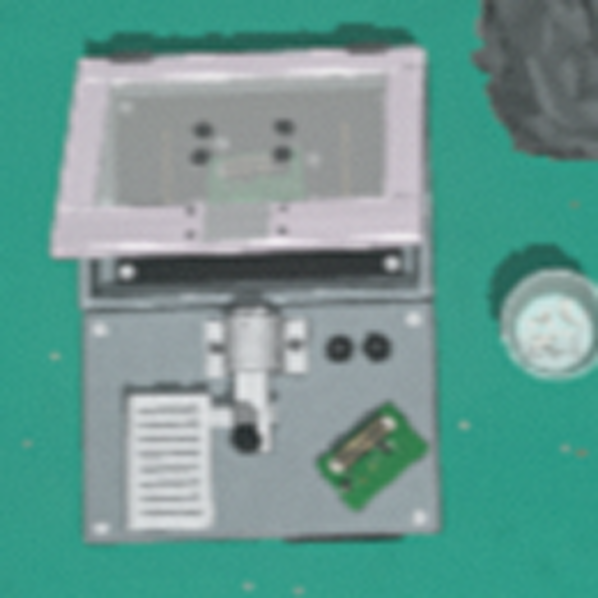

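The fixture rectangle fits at 247.6 x 180.3 mm against the stated 248 x 180, with a yaw of 2.1°. That puts the origin near (561.4, 38.3). The knob should then be at (491.4, 35.7), and I measured (491, 34). I'll start moving, turning the tool to fixture yaw first.

Request:
play_rows(deltas=[{"turn": [0, 0, -0.0286], "offset": [0, 0, 0], "jaw": 30}, {"turn": [0, 0, -0.0286], "offset": [0, 0, 0], "jaw": 30}, {"turn": [0, 0, -0.0286], "offset": [0, 0, 0], "jaw": 30}, {"turn": [0, 0, -0.0286], "offset": [0, 0, 0], "jaw": 30}, {"turn": [0, 0, 0], "offset": [-0.1, -0.15, 0], "jaw": 30}, {"turn": [0, 0, 0], "offset": [-0.17, -0.246, 0], "jaw": 30}, {"turn": [0, 0, 0], "offset": [-0.17, -0.246, 0], "jaw": 30}, {"turn": [0, 0, 0], "offset": [-0.17, -0.246, 0], "jaw": 30}, {"turn": [0, 0, 0], "offset": [-0.17, -0.246, 0], "jaw": 30}, {"turn": [0, 0, 0], "offset": [-0.17, -0.246, 0], "jaw": 30}, {"turn": [0, 0, 0], "offset": [-0.17, -0.246, 0], "jaw": 30}])

```text
time: 1.02
ee_pos: [340.8, 400.5, 222.4]
ee_rot: [[-0.999, -0.036, -0.0], [-0.036, 0.999, -0.0], [0.0, -0.0, -1.0]]
contact_force: [0.4, -0.2, -1.0]
opening: 0.343
finger_force: 0.0
```

Request:
play_rows(deltas=[{"turn": [0, 0, 0], "offset": [-0.175, -0.253, 0], "jaw": 30}, {"turn": [0, 0, 0], "offset": [-0.175, -0.253, 0], "jaw": 30}, {"turn": [0, 0, 0], "offset": [-0.175, -0.253, 0], "jaw": 30}, {"turn": [0, 0, 0], "offset": [-0.175, -0.253, 0], "jaw": 30}, {"turn": [0, 0, 0], "offset": [-0.175, -0.253, 0], "jaw": 30}, {"turn": [0, 0, 0], "offset": [-0.175, -0.253, 0], "jaw": 30}, {"turn": [0, 0, 0], "offset": [-0.175, -0.253, 0], "jaw": 30}, {"turn": [0, 0, 0], "offset": [-0.175, -0.253, 0], "jaw": 30}, {"turn": [0, 0, 0], "offset": [-0.175, -0.253, 0], "jaw": 30}, {"turn": [0, 0, 0], "offset": [-0.175, -0.253, 0], "jaw": 30}, {"turn": [0, 0, 0], "offset": [-0.17, -0.25, 0], "jaw": 30}])

```text
time: 1.93
ee_pos: [582.9, 75.4, 222.4]
ee_rot: [[-0.999, -0.036, -0.0], [-0.036, 0.999, -0.0], [0.0, -0.0, -1.0]]
contact_force: [0.3, -0.3, 0.7]
opening: 0.339
finger_force: 0.0
```

```bash
python3 - <<'E'
from h import *
c=camera("scene");save("s1.png",c,1.5);s=read_state();print(s["ee_pos"],s["contact_force"],np.round(s["qpos"],0))
E
```

```text
[586.47200549  67.48395755 222.47454342] [ 2.09070262 -5.30211768  1.85193567] [-21.  20.  13.  97.  -5.  63.  85.]
```

View pics/s1.png

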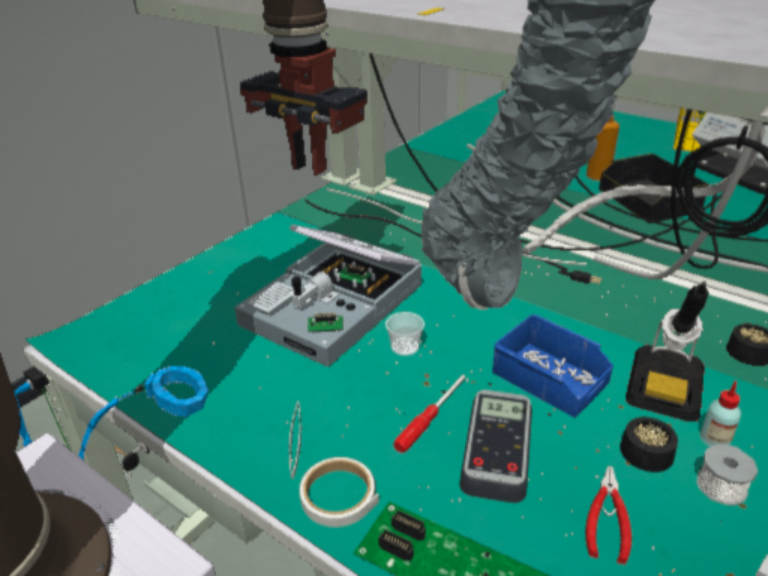

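The scene view shows the gripper, with slim fingers, above the cover near (310,150) px. It is clear of the hose and the shelf. Next I descend onto the cover rail.

Request:
play_rows(deltas=[{"turn": [0, 0, 0], "offset": [0.04, 0, 0.15], "jaw": 30}, {"turn": [0, 0, 0], "offset": [0, 0, 0.2], "jaw": 30}, {"turn": [0, 0, 0], "offset": [0, 0, 0.2], "jaw": 30}, {"turn": [0, 0, 0], "offset": [0, 0, 0.15], "jaw": 30}, {"turn": [0, 0, 0], "offset": [0, 0, 0.1], "jaw": 30}, {"turn": [0, 0, 0], "offset": [0, 0, 0.07], "jaw": 30}, {"turn": [0, 0, 0], "offset": [0, 0, 0.07], "jaw": 30}, {"turn": [0, 0, 0], "offset": [0, 0, 0.07], "jaw": 30}, {"turn": [0, 0, 0], "offset": [0, 0, 0.07], "jaw": 30}, {"turn": [0, 0, 0], "offset": [0, 0, 0.07], "jaw": 30}, {"turn": [0, 0, 0], "offset": [0, 0, 0.07], "jaw": 30}, {"turn": [0, 0, 0], "offset": [0, 0, 0], "jaw": 30}])

```text
time: 2.98
ee_pos: [576.7, 76.9, 74.6]
ee_rot: [[-0.999, -0.036, -0.002], [-0.036, 0.999, -0.0], [0.002, -0.0, -1.0]]
contact_force: [-0.5, 0.6, -0.0]
opening: 0.342
finger_force: 0.0
```

Request:
play_rows(deltas=[{"turn": [0, 0, 0], "offset": [-0.02, 0, 0.05], "jaw": 30}, {"turn": [0, 0, 0], "offset": [0, 0, 0.04], "jaw": 30}, {"turn": [0, 0, 0], "offset": [0, 0, 0.03], "jaw": 30}, {"turn": [0, 0, 0], "offset": [0, 0, 0.03], "jaw": 30}, {"turn": [0, 0, 0], "offset": [0, 0, 0.01], "jaw": 30}, {"turn": [0, 0, 0], "offset": [0, 0, 0], "jaw": 30}, {"turn": [0, 0, 0], "offset": [0, 0, 0], "jaw": 30}])

```text
time: 3.57
ee_pos: [579.9, 77.0, 57.1]
ee_rot: [[-0.999, -0.036, 0.0], [-0.036, 0.999, -0.0], [-0.0, -0.0, -1.0]]
contact_force: [0.4, -0.5, -0.2]
opening: 0.341
finger_force: 0.0
```

```bash
python3 - <<'E'
from h import *
c=camera("scene");s=read_state();print(s["ee_pos"],s["contact_force"],s["time"])
I=c["image"][130:260,140:300];cv2.imwrite("pics/s2.png",cv2.resize(I[:,:,::-1],None,fx=4,fy=4,interpolation=cv2.INTER_CUBIC))
E
```

```text
[579.95771825  77.03109973  57.1880757 ] [0.32055437 0.25731559 0.49057857] 3.6167
```

View pics/s2.png

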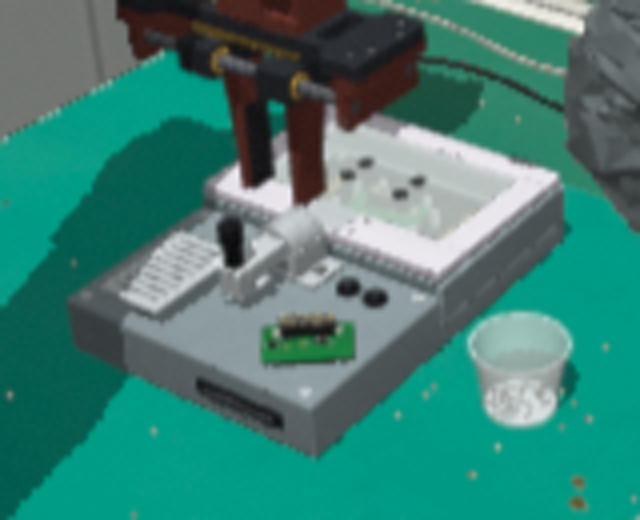

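The cover is nearly shut, with the fingertips on its front rail at about (255,185) and (310,200) in the crop. I'll press until the force rises.

Request:
play_rows(deltas=[{"turn": [0, 0, 0], "offset": [0, 0, 0.012], "jaw": 30}, {"turn": [0, 0, 0], "offset": [0, 0, 0.012], "jaw": 30}, {"turn": [0, 0, 0], "offset": [0, 0, 0.008], "jaw": 30}, {"turn": [0, 0, 0], "offset": [0, 0, 0], "jaw": 30}, {"turn": [0, 0, 0], "offset": [0, 0, 0], "jaw": 30}])

```text
time: 4.03
ee_pos: [580.1, 77.1, 54.2]
ee_rot: [[-0.999, -0.035, 0.001], [-0.035, 0.999, 0.0], [-0.001, 0.0, -1.0]]
contact_force: [-3.2, 0.0, 9.9]
opening: 0.344
finger_force: 4.9
```

The cover is shut: the tips read z 54.2 with 9.9 N. Now I lift, move to in front of the knob, tilt slightly so the left finger is lower, and descend part way.

Request:
play_rows(deltas=[{"turn": [0, 0, 0], "offset": [0, 0, -0.15], "jaw": 30}, {"turn": [0, 0, 0], "offset": [0, 0, -0.25], "jaw": 30}, {"turn": [0, 0, 0], "offset": [0, 0, -0.22], "jaw": 30}, {"turn": [0, 0, 0], "offset": [0.2, -0.03, 0], "jaw": 30}, {"turn": [0, 0, 0], "offset": [0.25, -0.04, 0], "jaw": 30}, {"turn": [0, 0, 0], "offset": [0.25, -0.04, 0], "jaw": 30}, {"turn": [0, 0, 0], "offset": [0.233, -0.033, 0], "jaw": 30}, {"turn": [0.0222, 0, 0], "offset": [0, 0, 0], "jaw": 30}, {"turn": [0, 0, 0], "offset": [0, 0, 0], "jaw": 30}, {"turn": [0, 0, 0], "offset": [0, 0, 0], "jaw": 30}])

```text
time: 4.87
ee_pos: [469.1, 57.3, 127.9]
ee_rot: [[-0.999, -0.038, 0.004], [-0.039, 0.997, -0.068], [-0.001, -0.068, -0.998]]
contact_force: [0.0, 0.7, 0.3]
opening: 0.343
finger_force: 0.0
```

```bash
python3 - <<'E'
from h import *
c=camera("top");s=read_state();print(s["ee_pos"],s["ee_rot"].round(3).tolist(),s["contact_force"],s["time"])
c=camera("scene");w=cloud(c);I=c["image"].astype(int)
m=(w[...,2]>49)&(w[...,2]<62)&(w[...,0]>570)&(w[...,0]<690)&(w[...,1]>-45)&(w[...,1]<130)
p=w[m];A=np.c_[p[:,:2],np.ones(len(p))];print("cover plane",len(p),np.linalg.lstsq(A,p[:,2],rcond=None)[0],np.median(p[:,2]))
I=c["image"][110:250,130:290];cv2.imwrite("pics/s3.png",cv2.resize(I[:,:,::-1],None,fx=4,fy=4,interpolation=cv2.INTER_CUBIC))
E
```

```text
[469.4299318   56.78036342 127.85631575] [[-0.999, -0.037, 0.004], [-0.037, 0.997, -0.068], [-0.001, -0.068, -0.998]] [-0.00953867 -0.14049946 -0.14719896] 4.9167
cover plane 1776 [-1.74276359e-03 -6.02721737e-04  5.43012219e+01] 53.153902957219316
```

View pics/s3.png

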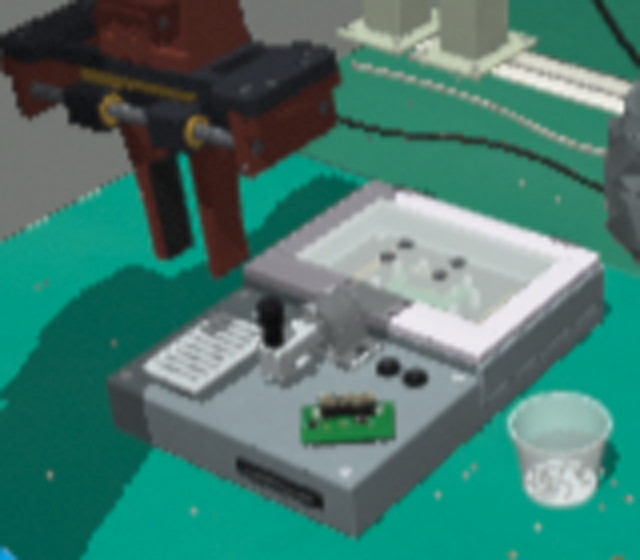

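The scene view shows the cover lying flat; a plane fit gives 53.2 mm with no slope. The fingers are above and in front of the knob at (270,310) in the crop. I'll descend straight down to just above the thumb plate.

Request:
play_rows(deltas=[{"turn": [0, 0, 0], "offset": [0, 0.01, 0.15], "jaw": 30}, {"turn": [0, 0, 0], "offset": [0, 0.01, 0.16], "jaw": 30}, {"turn": [0, 0, 0], "offset": [0, 0.01, 0.13], "jaw": 30}, {"turn": [0, 0, 0], "offset": [0, 0.007, 0.11], "jaw": 30}, {"turn": [0, 0, 0], "offset": [0, 0, 0], "jaw": 30}, {"turn": [0, 0, 0], "offset": [0, 0, 0], "jaw": 30}])

```text
time: 5.47
ee_pos: [468.7, 55.1, 61.0]
ee_rot: [[-0.999, -0.035, 0.001], [-0.035, 0.997, -0.07], [0.001, -0.07, -0.998]]
contact_force: [0.6, -0.2, 0.1]
opening: 0.34
finger_force: 0.0
```

```bash
python3 - <<'E'
from h import *
s=read_state();print(s["ee_pos"],s["contact_force"],s["time"])
c=camera("scene")
I=c["image"][140:240,140:260];a=cv2.resize(I[:,:,::-1],None,fx=5,fy=5,interpolation=cv2.INTER_CUBIC)
cv2.imwrite("pics/s4.png",a)
E
```

```text
[468.68744172  55.09530456  60.9715124 ] [ 0.55877234 -0.2418617   0.13185236] 5.4667
```

View pics/s4.png

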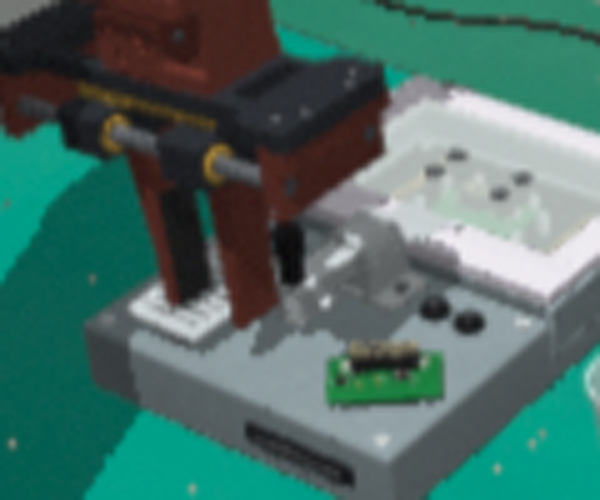

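The right finger stands in front of the knob at (255,320) and the left one over the ribbed plate at (180,300). Pressing the catch down now.

Request:
play_rows(deltas=[{"turn": [0, 0, 0], "offset": [0, 0.002, 0.03], "jaw": 30}, {"turn": [0, 0, 0], "offset": [0, 0.002, 0.03], "jaw": 30}, {"turn": [0, 0, 0], "offset": [0, 0.002, 0.025], "jaw": 30}, {"turn": [0, 0, 0], "offset": [0, 0.001, 0.02], "jaw": 30}, {"turn": [0, 0, 0], "offset": [0, 0, 0], "jaw": 30}, {"turn": [0, 0, 0], "offset": [0, 0, 0], "jaw": 30}, {"turn": [0, 0, 0], "offset": [0, 0, 0], "jaw": 30}])

```text
time: 6.1
ee_pos: [469.5, 55.8, 49.3]
ee_rot: [[-0.999, -0.035, 0.004], [-0.036, 0.997, -0.069], [-0.002, -0.069, -0.998]]
contact_force: [0.9, 0.0, 5.0]
opening: 0.341
finger_force: 2.6
```

Request:
play_rows(deltas=[{"turn": [0, 0, 0], "offset": [0, 0.001, 0.016], "jaw": 30}, {"turn": [0, 0, 0], "offset": [-0.02, 0, 0], "jaw": 30}, {"turn": [0, 0, 0], "offset": [-0.03, 0, 0], "jaw": 30}, {"turn": [0, 0, 0], "offset": [-0.03, 0, 0], "jaw": 30}, {"turn": [0, 0, 0], "offset": [-0.03, 0, 0], "jaw": 30}, {"turn": [0, 0, 0], "offset": [0, 0, 0], "jaw": 30}])

```text
time: 6.6
ee_pos: [478.1, 55.9, 46.7]
ee_rot: [[-0.999, -0.036, -0.005], [-0.036, 0.997, -0.071], [0.007, -0.07, -0.997]]
contact_force: [-11.7, 0.5, 14.7]
opening: 0.34
finger_force: 8.6
```

The catch has bottomed out, so I'll ease up about 1 mm and look again.

Request:
play_rows(deltas=[{"turn": [0, 0, 0], "offset": [0, -0.001, -0.012], "jaw": 30}, {"turn": [0, 0, 0], "offset": [0, 0, 0], "jaw": 30}, {"turn": [0, 0, 0], "offset": [0, 0, 0], "jaw": 30}])

```text
time: 6.85
ee_pos: [478.9, 55.8, 47.9]
ee_rot: [[-0.999, -0.036, -0.003], [-0.036, 0.997, -0.07], [0.005, -0.07, -0.998]]
contact_force: [-6.1, -0.8, 5.9]
opening: 0.341
finger_force: 3.9
```

```bash
python3 - <<'E'
from h import *
s=read_state();print(s["ee_pos"],s["contact_force"],s["wrist_torque"],s["time"])
c=camera("scene")
I=c["image"][140:240,140:260];a=cv2.resize(I[:,:,::-1],None,fx=6,fy=6,interpolation=cv2.INTER_CUBIC)
cv2.imwrite("pics/s5.png",a)
E
```

```text
[478.92869514  55.80843976  47.90673451] [-6.0788925  -0.82411121  5.89242034] [-0.02003227  1.40182784 -0.03257525] 6.85
```

View pics/s5.png

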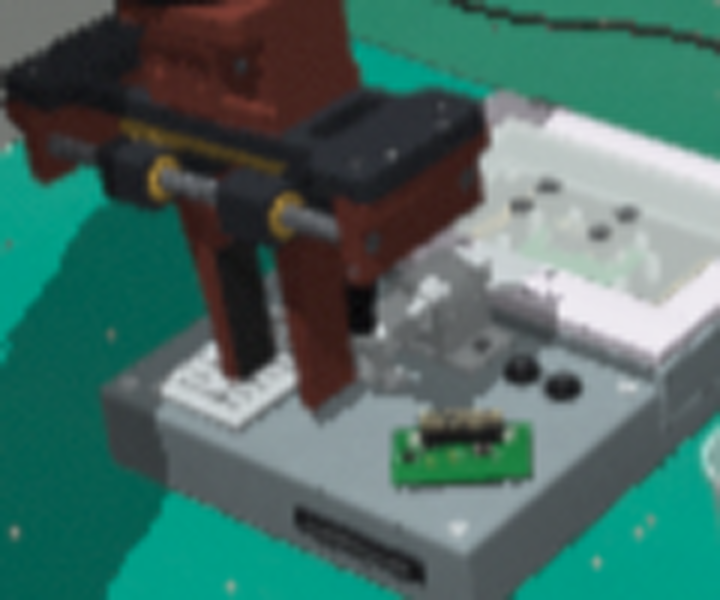

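The right finger touches the knob at (355,330) and the left one holds the plate. The bolt has moved about 4–5 mm, past the tooth, and the forces fit sliding friction. I'll keep pushing.

Request:
play_rows(deltas=[{"turn": [0, 0, 0], "offset": [-0.025, 0, 0], "jaw": 30}, {"turn": [0, 0, 0], "offset": [-0.025, 0, 0], "jaw": 30}, {"turn": [0, 0, 0], "offset": [-0.025, 0, 0], "jaw": 30}, {"turn": [0, 0, 0], "offset": [-0.025, 0, 0], "jaw": 30}, {"turn": [0, 0, 0], "offset": [-0.025, 0, 0], "jaw": 30}, {"turn": [0, 0, 0], "offset": [0, 0, 0], "jaw": 30}])

```text
time: 7.4
ee_pos: [494.7, 56.4, 47.9]
ee_rot: [[-0.999, -0.036, -0.002], [-0.036, 0.997, -0.07], [0.004, -0.07, -0.998]]
contact_force: [-4.9, -1.0, 5.4]
opening: 0.341
finger_force: 3.5
```

Request:
play_rows(deltas=[{"turn": [0, 0, 0], "offset": [-0.02, 0, 0], "jaw": 30}, {"turn": [0, 0, 0], "offset": [-0.02, 0, 0], "jaw": 30}, {"turn": [0, 0, 0], "offset": [-0.015, 0, 0], "jaw": 30}, {"turn": [0, 0, 0], "offset": [-0.01, 0, 0], "jaw": 30}, {"turn": [0, 0, 0], "offset": [0, 0, 0], "jaw": 30}, {"turn": [0, 0, 0], "offset": [0, 0, 0], "jaw": 30}])

```text
time: 7.9
ee_pos: [499.0, 56.5, 47.6]
ee_rot: [[-0.999, -0.035, -0.008], [-0.035, 0.997, -0.071], [0.01, -0.07, -0.997]]
contact_force: [-16.2, 0.5, 15.3]
opening: 0.341
finger_force: 9.5
```

Request:
play_rows(deltas=[{"turn": [0, 0, 0], "offset": [-0.02, 0, -0.004], "jaw": 30}, {"turn": [0, 0, 0], "offset": [0, 0, 0], "jaw": 30}, {"turn": [0, 0, 0], "offset": [0, 0, 0], "jaw": 30}])

```text
time: 8.15
ee_pos: [499.0, 56.5, 47.6]
ee_rot: [[-0.999, -0.035, -0.012], [-0.034, 0.997, -0.071], [0.015, -0.071, -0.997]]
contact_force: [-21.3, 0.7, 17.8]
opening: 0.341
finger_force: 12.8
```

The bolt is at its hard stop: no further travel as the force rises, and the finger position matches home. I'll relieve the push and lift away.

Request:
play_rows(deltas=[{"turn": [0, 0, 0], "offset": [0.04, 0, 0], "jaw": 30}, {"turn": [0, 0, 0], "offset": [0.045, 0, 0], "jaw": 30}, {"turn": [0, 0, 0], "offset": [0, 0, 0], "jaw": 30}, {"turn": [0, 0, 0], "offset": [0, -0.004, -0.06], "jaw": 30}, {"turn": [0, 0, 0], "offset": [0, -0.007, -0.1], "jaw": 30}, {"turn": [0, 0, 0], "offset": [0, -0.013, -0.18], "jaw": 30}, {"turn": [0, 0, 0], "offset": [0, -0.017, -0.25], "jaw": 30}, {"turn": [0, 0, 0], "offset": [0, -0.017, -0.25], "jaw": 30}, {"turn": [0, 0, 0], "offset": [0.1, 0.1, -0.2], "jaw": 30}, {"turn": [0, 0, 0], "offset": [0.1, 0.2, 0], "jaw": 30}, {"turn": [0, 0, 0], "offset": [0, 0, 0], "jaw": 30}, {"turn": [0, 0, 0], "offset": [0, 0, 0], "jaw": 30}])

```text
time: 9.15
ee_pos: [470.6, 94.5, 171.6]
ee_rot: [[-0.999, -0.038, 0.002], [-0.038, 0.997, -0.069], [0.0, -0.069, -0.998]]
contact_force: [-0.3, 0.2, 0.1]
opening: 0.339
finger_force: 0.0
```

```bash
python3 - <<'E'
from h import *
s=read_state();print(s["ee_pos"],s["contact_force"],s["time"])
c=camera("scene");w=cloud(c)
I=c["image"];k=(w[...,0]>450)&(w[...,0]<560)&(w[...,1]<60)&(w[...,1]>0)&(w[...,2]>80)&(w[...,2]<105)&(I.max(-1)<70)
print("knob",k.sum(),w[k].mean(0))
m=(w[...,0]>465)&(w[...,0]<505)&(w[...,1]>66)&(w[...,1]<92)&(w[...,2]>30)&(w[...,2]<65)
w0=cloud(dict(np.load("scene0.npz")));print("plate z now/before",np.median(w[m][:,2]),np.median(w0[m][:,2]))
cv2.imwrite("pics/s6.png",cv2.resize(I[140:240,140:280,::-1],None,fx=5,fy=5,interpolation=cv2.INTER_CUBIC))
E
```

```text
[470.57468064  94.54798886 171.62963512] [-0.29553216  0.19182288  0.13117193] 9.15
knob 41 [514.48418649  31.63603605  90.35310393]
plate z now/before 54.4063622237864 54.459918683901606
```

View pics/s6.png

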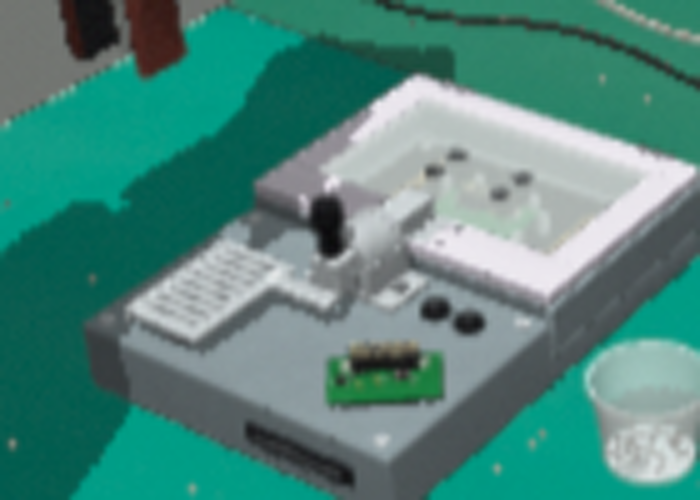

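The bolt lies over the cover's rail at about (405,215), and the tooth is up behind the collar at (310,290). The plate is back at z 54.4, and the knob reads 24.9 mm further on. With the catch up, the bolt can only be within about 2 mm of home, so I'm handing in.

```bash
python3 -c "
from plant import job_done;print(job_done())"
```

```text
the job is handed in; nothing more can be done
None
```

I shut the cover and pushed the bolt home to its stop with the catch held down; the catch then sprang up behind it, and I handed the job in at about 9 s (no verdict was returned).

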